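Lift the middle cover from the topping rail with its T-key

TASK

Take the lifting key from its holder, pass its T-head through the slot of the rail's middle cover and turn it a quarter turn so that it locks underneath. Lift the cover by the key straight up from between its two neighbours and set it down gently, lying flat, on the middle of the wooden board and square to it (either way round). Let go and leave the key standing locked across the slot; leave the neighbouring covers and everything else where they are.

Things in the scene. Friction and masses are not known exactly. Their poses are not given: they have to be found in the camera images.
- key: Lifting key, upright in its holder at the start. Origin: centre of the underside of its collar (36 mm diameter, 5 mm thick); z up along the stem (12 mm diameter). The handle bar on top and the T-head below the collar both run along its x. About 150 g, varies.
- key_bar (a point): Middle of the key's black handle bar, 42 mm above the collar's underside: bar 64 mm long in key x, 12 mm thick in y, 24 mm tall. Grip it here.
- key_head (a point): Middle of the key's T-head, 16 mm below the collar's underside: 36 mm long in key x, 10 mm in y, 10 mm tall (21 to 11 mm below the collar's underside). Neck between head and collar: 8 mm diameter, 11 mm long.
- holder: Fixed grey block 80 x 60 x 45 mm in which the key stands, collar on its top, head in an open slot 42 mm along the holder's x, 16 mm wide, 33 mm deep. Origin: centre of its underside.
- cover: Middle cover of the rail, loose: steel, hollow below, 170 mm in x, 106 in y, 40 tall; origin: centre of its underside, z up. Each long side has a T-shaped tab (reaching to y = +-72 mm, 38 mm wide at its end) standing in a notch of the neighbouring cover with about 2 mm play: it comes out only straight up. About 0.6 kg with its slotted plate, varies.
- cover_top (a point): Point on the cover's centre line, 48 mm above its underside: level with the top of the dark slotted plate (64 mm in cover x, 80 in y, 8 thick) that lies on the cover. The plate floats: it slides stiffly (7 N) along the cover's y, so its slot lies up to 8 mm to either side of this point in y (in x it is centred). The offset is not reported: find it by touch or sight.
- slot_room (a point): Point 12 mm below cover_top, under the plate: here the cover is open, 44 mm in x by 60 mm in y, room for the T-head to turn either way. The plate's slot goes through, 40 mm along the cover's x and 13 mm along y. With the key's collar down on the plate its head lies 3 mm under the plate. Plate guides beside it, x = +-33 to 40 mm, rise 1 mm above the plate.
- rail: Fixed low steel frame (topping rail) that holds three covers in a row along its y; 194 mm in x, 306 in y, walls 55 tall. Origin: centre of its underside. The covers stand on ledges 45 mm above it, their tops at 85 mm; the middle cover sits at its centre and must rise more than 40 mm to clear its neighbours.
- board: Fixed wooden board, 220 mm in x, 190 in y, 15 thick, on which the cover goes. Origin: centre of its underside.
- left_cover: Neighbouring loose cover, 170 x 84 x 40 mm, on the +y side of the rail; origin: centre of its underside. To stay where it is.
- right_cover: The same on the -y side. To stay where it is.
- bowl: Bystander, to be left alone: steel mixing bowl, 150 mm wide, 70 tall. Origin: on the underside.
- bottle: Bystander, to be left alone: clear plastic bottle, 60 mm wide, 170 tall. Origin: on the underside.
- tub: Bystander, to be left alone: open black takeaway tub, 160 x 200 mm, 45 tall. Origin: on the underside.
- shaker: Bystander, to be left alone: small glass shaker with steel cap, 42 mm wide, 75 tall. Origin: on the underside.
- cup: Bystander, to be left alone: white cup, 70 mm wide, 70 tall. Origin: on the underside.
- spoon: Bystander, to be left alone: steel serving spoon lying flat. Origin: underside, near its middle.
- spatula: Bystander, to be left alone: black spatula lying flat. Origin: underside, near its middle.

How it is judged:
By the outcome, as a careful person would: the job done as asked, in the order asked, and still so for the second after the job is handed in, with the robot touching nothing.
It also fails if it takes over 64 s, if anything falls off the work surface, if the arm or the gripper's body presses on something with over 40 N, if the wrist force passes 120 N, or if a joint passes its speed limit or range.

ROBOT

A 6-joint arm with a two-finger parallel gripper is mounted at the origin on the work surface. World frame = base frame: x ahead of the robot, y to its left, z up, the work surface at z = 0. Lengths are in m, angles in rad, forces in N, time in s.
With the tool pointing down it reaches from about 0.25 to 0.775 m from the base axis. Payload 8.9 kg.
Tool frame: the origin (TCP) lies between the finger pads; the fingertips stand env.tip_extent ahead of it and the grasp point (between the pads) lies 2 mm behind it (env.tip_extent is the distance from the TCP to the fingertips, in m); z points along the fingers, x is the direction in which the jaws open and shut, and the axes are right-handed (so a half turn about z gives the same grasp; the last joint's range is limited). The gripper opens to 85 mm and grips with 20 to 120 N. Pads are 22 mm wide; open, the fingers measure 114 mm over their backs; the gripper's body (76 mm by 85 mm) begins 54 mm behind the grasp point. The pads swing forward as they close: fully open they stand 13 mm farther back than shut.
Start: joints at [1.09, 0.291, -0.153, 1.127, 0, 1.431], TCP at [0.176, 0.495, 0.248] pointing down, gripper open.
Joint ranges: [-2.52, 2.52], [-0.91, 1.74], [-1.3, 1.37], [-1.96, 2.02], [-1.52, 1.47], [-3.14, 3.14]. Speed limits (rad/s): [2.22, 2.22, 2.79, 3.14, 3.14, 3.14].

INTERFACE

Orientations are given as a unit quaternion [w, x, y, z].
In Python, from station import read_state, viewer, ticket, env gives the robot as it stands.
- The arm moves only by the tool carry_out, never from a script. Its argument "rows" is a list that holds one entry, the list of rows, each a list of 4 numbers: the shift along the tool's x, y, z in m, then the turn about the tool's z in degrees. A call has 1 to 8 rows; each row shifts and turns the pose as measured when the row begins, along the tool's axes as they then stand; what a row does not reach is not made up. A row lasts 1/10 s, in which the tool goes at most 50 mm and 8.59 degrees, less where a joint would pass 70% of its speed; a pose out of reach is approached as far as the arm can. A call is refused whole if a number of a shift passes 0.05 or a number of a turn 8.59, either way. A call with a gripper value outside its range is refused whole. "gripper" is the gripper command: -1 is fully open, 1 is shut, values between are in proportion, set as the call begins (left out, the last holds). The fingers move at their own pace and stop on an object; "grip_force" is the grip in N (left out, the last holds). Time passes only in rows, so rows that do not move let the fingers close. It gives the time, the measured TCP pose, the force and the opening at its end, in the units of the state.
- read_state(): the state, without advancing time (a new reading comes with each control period).
- viewer.read_camera(name): name is "scene" or "top" or "wrist"; returns the picture (420x560x3 uint8, red, green, blue); there is no depth.
- viewer.camera_info(name): a dict with "K" (3x3 intrinsics, pixels), "distortion" ([k1, k2, p1, p2, k3] as OpenCV has them; the pictures are not rectified), "extrinsics" (4x4, takes a point from world to camera coordinates). Camera axes: x right, y down, z forward; pixel columns grow to the right and rows downward; lengths in m; the calibration is good to about 2 mm. A picture is of the moment at which its call begins: read the wrist's pose just before it. camera_info takes no time and is no camera call; for the wrist camera it gives the pose at the moment of the call.
- ticket.close_job(): hands the job in, once; it reports no verdict.
Trained networks look in the newest picture that a camera, given by its name, has taken for a name from the list of things; names that differ only in an ending like _2 or _b are one class to them, and where a whole thing is asked for, a point or a joint stands for the part that bears it (a point fixed in the world has none). Each returns a list of dicts, best first, with "score" (0 to 1); they miss things now and then, are a little off and sometimes report something else, mostly with a low value. They report only what shows in the picture. A call takes as long as a camera call.
- viewer.cut_out(camera, thing): "pixels" (420x560 bool, what is visible of it).
- viewer.landmark_of(camera, thing): "at" ([x, y, z] in m, in world coordinates, good to about 4 mm: a listed point, or the origin of a listed thing).
The state is a dict: "clock": time; "joint_positions": joint angles; "qd": joint speeds; "joint_torque": joint torques, N m; "ee_pos": TCP position; "eef_rot": TCP orientation; "wrist_force": force on the tool from outside, world axes, zero at the start; "ft_torque": the same for the moment, N m; "opening": finger opening in m.
Only numpy, scipy, OpenCV 4.12 (cv2) and the standard library are available. Lean on these libraries where they do the work, as an engineer would, in place of code of your own. Each camera call takes 0.05 s, during which the arm holds its last target. There are 200 camera calls.

## Working session

There is one attempt and no reset: what is moved stays moved. The work goes in short steps, Python scripts to look and compute and a tool call to move; the robot and the scene stay as the last step left them, time stands still between calls to the robot, and variables do not carry over. Pictures are saved under pics/ and viewed, about 8 in all and at most 12, crops included, and the job is handed in when it is done.

Besides the shell and the picture viewer there is one more tool, called after "Emit:" as name(argument=value, ...), one argument or row to a line, values as JSON. carry_out: Moves the arm, as the interface text tells. Its arguments: {"type":"object","properties":{"rows":{"type":"array","items":{"type":"array","items":{"type":"array","items":{"type":"number"}}}},"gripper":{"type":"number"},"grip_force":{"type":"number"}},"required":["rows"]}

```bash
mkdir -p pics; ls; cat > h.py <<'E'
import numpy as np, cv2
from station import read_state, viewer, ticket, env
from scipy.spatial.transform import Rotation as R
def snap(c,n=None):
    im=viewer.read_camera(c)
    if n: cv2.imwrite(f'pics/{n}.png',im[:,:,::-1])
    return im
def lm(c,t):
    r=viewer.landmark_of(c,t); return [(np.round(d['at'],4).tolist(),round(d['score'],2)) for d in r[:2]]
def rot(): return R.from_quat(read_state()['eef_rot'],scalar_first=True)
def proj(c,P):
    I=viewer.camera_info(c);E=np.array(I['extrinsics'])
    return cv2.projectPoints(np.array(P,float).reshape(-1,3),cv2.Rodrigues(E[:3,:3])[0],E[:3,3],np.array(I['K']),np.array(I['distortion'],float))[0][:,0]
def topix(c,uv,z):
    "pixel -> world at height z"
    I=viewer.camera_info(c);E=np.array(I['extrinsics'])
    n=cv2.undistortPoints(np.array(uv,float).reshape(-1,1,2),np.array(I['K']),np.array(I['distortion'],float))[:,0]
    d=np.c_[n,np.ones(len(n))]@E[:3,:3]; o=-E[:3,:3].T@E[:3,3]
    return o+d*((z-o[2])/d[:,2])[:,None]
def go(p,yaw=None):
    "tool-frame shift to the world point p"
    s=read_state(); return np.round(rot().inv().apply(np.array(p)-s['ee_pos']),4)
E
python3 - <<'E'
from h import *
print(env.tip_extent, read_state())
for c in('top','scene'):
    snap(c,c+'0')
    for t in['key_bar','key','holder','cover_top','cover','rail','board','left_cover','right_cover']: print(c,t,lm(c,t))
a=cv2.imread('pics/top0.png');b=cv2.imread('pics/scene0.png')
E
```

```text
pics
0.017 {'clock': 0.0, 'joint_positions': array([ 1.08969633e+00,  2.91244261e-01, -1.54124870e-01,  1.12668416e+00,
        1.23075583e-06,  1.43149831e+00]), 'qd': array([ 1.54734602e-04, -6.13050288e-04, -3.31455036e-04, -9.16935018e-05,
        2.66233638e-04,  1.08934579e-04]), 'joint_torque': array([ 8.29644214e-04, -5.37135780e+01,  3.31370723e+01,  1.58453314e-02,
       -1.11476986e-04,  2.61358662e-05]), 'ee_pos': array([0.17577688, 0.49426672, 0.24775154]), 'eef_rot': array([ 2.86993614e-04,  8.17063292e-01,  5.76547641e-01, -5.59129776e-04]), 'wrist_force': array([-0.05564246,  0.2369665 ,  0.07753725]), 'ft_torque': array([-0.07016184,  0.01610304, -0.02409452]), 'opening': 0.08502938391754161}
top key_bar [([0.5156, -0.3648, 0.0901], 0.71), ([0.5224, -0.3703, 0.0282], 0.31)]
top key [([0.5202, -0.3642, 0.0465], 0.62)]
top holder [([0.5211, -0.3668, -0.001], 0.54), ([0.5191, -0.368, 0.0903], 0.33)]
top cover_top [([0.5315, 0.0254, 0.0921], 0.7), ([0.3339, 0.1894, -0.0003], 0.51)]
top cover [([0.5334, 0.0252, 0.0442], 0.55), ([0.5203, -0.3692, 0.0314], 0.46)]
top rail [([0.5376, 0.0309, -0.0022], 0.65)]
top board [([0.5463, 0.3529, 0.0032], 0.57), ([0.5357, 0.0339, -0.0015], 0.3)]
top left_cover [([0.5253, 0.1284, 0.0482], 0.57)]
top right_cover [([0.5417, -0.0755, 0.0467], 0.94), ([0.7902, -0.0032, 0.0047], 0.24)]
scene key_bar [([0.5357, 0.026, 0.0936], 0.73), ([0.5172, -0.3646, 0.0906], 0.48)]
scene key [([0.5185, -0.3678, 0.0471], 0.73), ([0.5819, -0.5618, -0.0007], 0.54)]
scene holder [([0.519, -0.3619, 0.0012], 0.74)]
scene cover_top [([0.5342, 0.0263, 0.0926], 0.64)]
scene cover [([0.5274, 0.0239, 0.0465], 0.74)]
scene rail [([0.5275, 0.0248, 0.0007], 0.64), ([0.527, 0.1231, 0.0461], 0.27)]
scene board [([0.5413, 0.353, -0.0006], 0.94)]
scene left_cover [([0.5272, 0.1194, 0.0429], 0.65)]
scene right_cover [([0.5383, -0.0733, 0.0479], 0.8)]
```

View pics/top0.png

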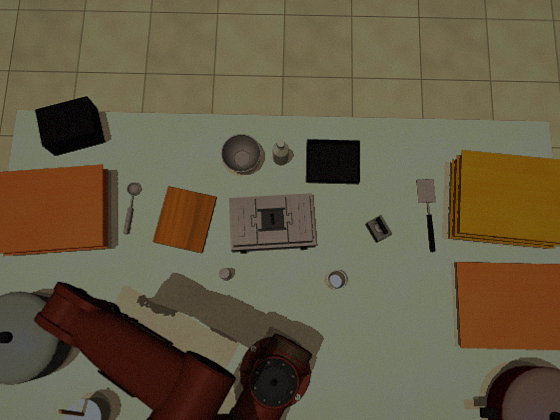

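View pics/scene0.png

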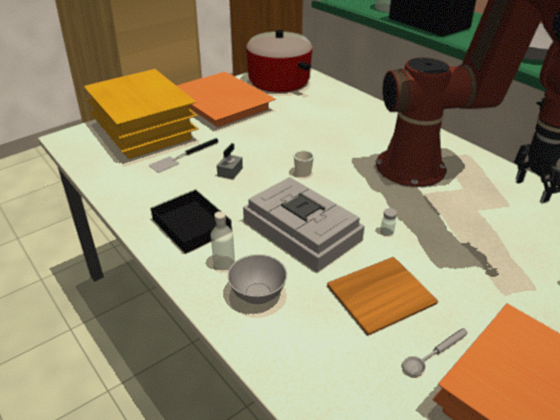

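Top view: the key stands in its holder at about (378,228), the rail is at (272,222) and the board at (186,219). Both views agree with the landmarks. Next I work out the yaws from masks.

```bash
python3 - <<'E'
from h import *
snap('top');
for t,z in[('board',.015),('rail',.06),('holder',.045),('key_bar',.09)]:
    r=viewer.cut_out('top',t)
    for d in r[:2]:
        m=d['pixels'].astype(np.uint8); 
        c=max(cv2.findContours(m,0,1)[0],key=len)[:,0]
        P=topix('top',c,z)[:,:2]
        (cx,cy),(w,h),a=cv2.minAreaRect(P.astype(np.float32))
        print(t,round(d['score'],2),m.sum(),np.round([cx,cy,w,h,a],3))
E
python3 - <<'E'
import cv2
a=cv2.imread('pics/top0.png')
x=cv2.resize(a[195:260,340:420],None,fx=6,fy=6,interpolation=2)
cv2.imwrite('pics/k.png',cv2.convertScaleAbs(x,alpha=1.5))
E
```

```text
board 0.57 2980 [ 0.54   0.354  0.193  0.226 78.609]
board 0.52 1124 [0.534 0.132 0.185 0.09  4.764]
rail 0.57 730 [0.457 0.026 0.09  0.305 0.089]
holder 0.79 319 [ 0.517 -0.361  0.081  0.073 27.883]
key_bar 0.7 130 [ 5.1900e-01 -3.6100e-01  3.9000e-02  5.4000e-02  8.9263e+01]
key_bar 0.35 1457 [0.528 0.03  0.176 0.144 4.731]
```

View pics/k.png

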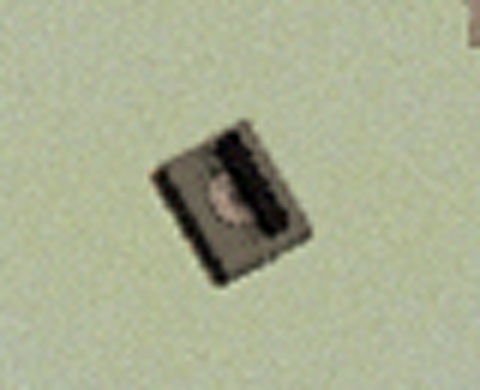

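The key's bar runs at a yaw of about 28°. The cover sits at about +4.7° and the board at about -11.4°. I'll move above the key.

Emit:
carry_out(
  rows=[
    [[-0.035,0.03,0,0],[-0.035,0.03,0,0],[-0.035,0.03,0,0],[-0.035,0.03,0,0],[-0.035,0.03,0,0],[-0.035,0.03,0,0],[-0.035,0.03,0,0],[-0.035,0.03,0,0]],
  ],
  gripper=-1,
)

```text
clock: 2.05
ee_pos: [0.3114, 0.1441, 0.2477]
eef_rot: [0.0, 0.814, 0.581, 0.003]
wrist_force: [1.2, 0.8, 0.4]
opening: 0.0852
```

Emit:
carry_out(
  rows=[
    [[-0.035,0.03,0,0],[-0.035,0.03,0,0],[-0.035,0.03,0,0],[-0.035,0.03,0,0],[-0.035,0.03,0,0],[-0.035,0.03,0,0],[-0.035,0.03,0,0],[-0.035,0.03,0,0]],
  ],
)

```text
clock: 2.85
ee_pos: [0.45, -0.2157, 0.2499]
eef_rot: [0.003, 0.815, 0.58, 0.006]
wrist_force: [1.0, 0.1, 0.3]
opening: 0.0852
```

Emit:
carry_out(
  rows=[
    [[-0.035,0.03,0,0],[-0.035,0.03,0,0],[0,0,0,-8],[0,0,0,-8],[0,0,0,-8],[0,0,0,-8],[0,0,0,-8],[0,0,0,-8]],
  ],
)

```text
clock: 3.65
ee_pos: [0.4855, -0.3135, 0.2472]
eef_rot: [0.005, 0.499, 0.867, 0.004]
wrist_force: [-0.0, -0.2, 0.2]
opening: 0.0854
```

```bash
cat >> h.py <<'E'
def yaw(): return np.degrees(np.arctan2(*rot().as_matrix()[[1,0],0]))
def st():
    s=read_state(); print('t',round(s['clock'],2),'pos',np.round(s['ee_pos'],4),'yaw',round(yaw(),2),'F',np.round(s['wrist_force'],1),'T',np.round(s['ft_torque'],2),'open',round(s['opening'],4),'q6',round(s['joint_positions'][5],2))
E
python3 - <<'E'
from h import *
st(); snap('wrist','w1'); print(lm('wrist','key_bar'),lm('wrist','holder'),lm('wrist','key'),go([.518,-.364,.15]))
snap('top');print(lm('top','key_bar'),lm('top','key'))
E
```

```text
t 3.65 pos [ 0.4855 -0.3135  0.2472] yaw 120.16 F [-0.  -0.2  0.2] T [ 0.02 -0.02 -0.01] open 0.0854 q6 -1.23
[] [([0.5203, -0.3688, -0.0024], 0.96)] [([0.5241, -0.3699, 0.0443], 0.74)] [-0.0596  0.0022  0.0976]
[([0.5435, 0.3523, 0.0071], 0.59)] []
```

View pics/w1.png

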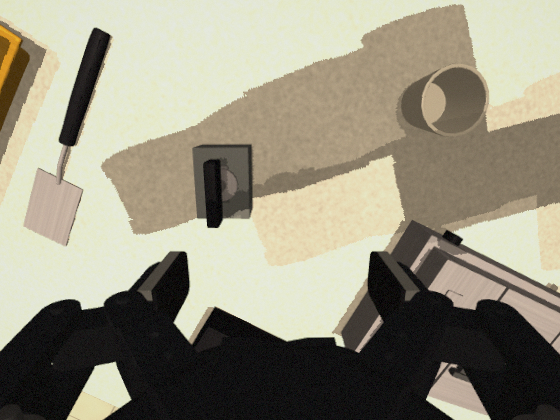

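The bar shows at columns 204-222 and rows 160-227, almost vertical in the picture. Next I fit its pose by projecting the box model onto it.

```bash
cat >> h.py <<'E'
def fitbox(cam,im,x0,lo,hi,thr=60,pts=None):
    "fit (x,y,yaw) of a dark box: half sizes hi/lo in key frame, by IoU over silhouettes"
    from scipy.optimize import minimize
    g=im.max(2)<thr
    def hull(p):
        c=np.array([[x,y,z] for x in(lo[0],hi[0]) for y in(lo[1],hi[1]) for z in(lo[2],hi[2])])
        w=c@R.from_euler('z',p[2]).as_matrix().T+[p[0],p[1],0]
        m=np.zeros(g.shape,np.uint8); cv2.fillConvexPoly(m,cv2.convexHull((proj(cam,w)*16).astype(np.int32)),1,shift=4); return m>0
    h0=hull(x0); k=cv2.dilate(h0.astype(np.uint8),np.ones((25,25)))>0
    n,l=cv2.connectedComponents((g&k).astype(np.uint8))
    b=np.argmax([(l==i).sum() for i in range(1,n)])+1; g=l==b
    f=lambda p:1-(hull(p)&g).sum()/(hull(p)|g).sum()
    r=minimize(f,x0,method='Nelder-Mead',options=dict(initial_simplex=np.array([x0]*4)+np.r_[[[0]*3],np.diag([.006,.006,.08])],xatol=1e-4,fatol=1e-4))
    return r.x,r.fun,g.sum()
E
python3 - <<'E'
from h import *
im=cv2.imread('pics/w1.png')[:,:,::-1]
print(proj('wrist',[[.52,-.366,.099],[.52,-.366,.05]]))
for thr in(40,55):
    for y in(26,32):
        print(fitbox('wrist',im,[.52,-.366,np.radians(y)],[-.032,-.006,.075],[.032,.006,.099],thr))
E
```

```text
[[211.72116811 196.35933504]
 [221.35825536 185.14286171]]
(array([ 0.52004226, -0.36619737,  0.51528782]), np.float64(0.16025137470542028), np.int64(1069))
(array([ 0.52073418, -0.36622852,  0.47832413]), np.float64(0.1599684791174153), np.int64(1069))
(array([ 0.52044322, -0.36705541,  0.49712592]), np.float64(0.11111111111111116), np.int64(1128))
(array([ 0.5202982 , -0.36679135,  0.49705605]), np.float64(0.11111111111111116), np.int64(1128))
```

Emit:
carry_out(
  rows=[
    [[-0.032,0.002,0.02,1.7],[-0.031,0.001,0.03,0],[0,0,0.03,0],[0,0,0,0]],
  ],
)

```text
clock: 4.4
ee_pos: [0.5216, -0.3692, 0.1671]
eef_rot: [0.007, 0.519, 0.855, 0.004]
wrist_force: [-1.4, 0.3, 0.2]
opening: 0.0857
```

```bash
python3 - <<'E'
from h import *
st(); im=snap('wrist','w2'); print(fitbox('wrist',im,[.52,-.3665,.497],[-.032,-.006,.075],[.032,.006,.099],55),go([.52,-.3665,.085]))
E
```

```text
t 4.4 pos [ 0.5216 -0.3692  0.1671] yaw 117.5 F [-1.4  0.3  0.2] T [-0.03  0.09 -0.03] open 0.0857 q6 -1.21
(array([ 0.52179234, -0.36742111,  0.52557688]), np.float64(0.07909604519774016), np.int64(1630)) [ 0.0051 -0.0017  0.0844]
```

Emit:
carry_out(
  rows=[
    [[0.002,0.0,0.03,-0.5],[0.0015,0.0,0.03,0],[0,0,0.02,0],[0,0,0.002,0]],
  ],
)

```text
clock: 4.85
ee_pos: [0.5254, -0.3691, 0.0941]
eef_rot: [0.013, 0.516, 0.857, 0.002]
wrist_force: [-0.4, 1.2, 0.5]
opening: 0.0854
```

Emit:
carry_out(
  rows=[
    [[0,0,0,0],[0,0,0,0],[0,0,0,0],[0,0,0,0],[0,0,0,0],[0,0,0,0]],
  ],
  gripper=1,
  grip_force=80,
)

```text
clock: 5.45
ee_pos: [0.5274, -0.3694, 0.1017]
eef_rot: [0.016, 0.516, 0.857, 0.002]
wrist_force: [-1.8, 5.0, -0.5]
opening: 0.0099
```

```bash
python3 - <<'E'
from h import *
st(); print(rot().as_matrix()[:,2])
E
```

```text
t 5.45 pos [ 0.5274 -0.3694  0.1017] yaw 117.87 F [-1.8  5.  -0.5] T [1.25 0.47 0.06] open 0.0099 q6 -1.22
[ 0.03033111 -0.01266696 -0.99945964]
```

```bash
python3 - <<'E'
from h import *
a=snap('wrist'); b=snap('scene'); st()
b=cv2.resize(b[80:220,160:330],(560,460),interpolation=2)
cv2.imwrite('pics/g1.png',np.vstack([a[:,:],b])[::1,:,::-1][:880:][:, :]) if 0 else cv2.imwrite('pics/g1.png',np.hstack([cv2.resize(a,(400,300)),cv2.resize(b,(400,300))])[:,:,::-1])
E
```

```text
t 5.55 pos [ 0.5274 -0.3694  0.1015] yaw 117.86 F [-2.6  5.5  2.1] T [1.29 0.59 0.04] open 0.01 q6 -1.22
```

View pics/g1.png

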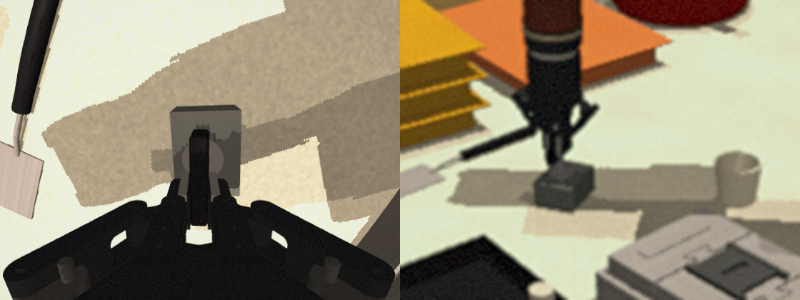

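The grip holds, but it sits high (TCP z at 0.10) and tilted by 1.9°. I'll open, back off and see how the tilt behaves.

Emit:
carry_out(
  rows=[
    [[0,0,0,0],[0,0,0,0],[0,0,0,0],[0,0,0,0]],
  ],
  gripper=-1,
)

```text
clock: 5.95
ee_pos: [0.5277, -0.3699, 0.102]
eef_rot: [0.017, 0.516, 0.856, 0.002]
wrist_force: [-0.0, -0.7, -0.9]
opening: 0.0677
```

Emit:
carry_out(
  rows=[
    [[0,0,-0.04,0],[0,0,-0.04,0]],
  ],
)

```text
clock: 6.15
ee_pos: [0.5227, -0.3669, 0.1781]
eef_rot: [0.012, 0.516, 0.856, 0.003]
wrist_force: [-0.1, -0.5, 0.5]
opening: 0.0856
```

Emit:
carry_out(
  rows=[
    [[0,0,0,0],[0,0,0,0]],
  ],
)

```text
clock: 6.35
ee_pos: [0.5249, -0.369, 0.1838]
eef_rot: [0.016, 0.516, 0.856, 0.002]
wrist_force: [-0.2, 0.1, -0.5]
opening: 0.0853
```

```bash
cat >> h.py <<'E'
def tilt(): return np.round(np.degrees(rot().as_matrix()[:2,2]),2)
E
python3 - <<'E'
from h import *
st(); print(tilt()); im=snap('wrist','w3'); print(fitbox('wrist',im,[.521,-.3665,.5],[-.032,-.006,.075],[.032,.006,.099],55))
E
```

```text
t 6.35 pos [ 0.5249 -0.369   0.1838] yaw 117.83 F [-0.2  0.1 -0.5] T [ 0.04 -0.04  0.05] open 0.0853 q6 -1.22
[ 1.72 -0.77]
(array([ 0.52248903, -0.36943894,  0.52231717]), np.float64(0.11433986102337335), np.int64(1413))
```

Emit:
carry_out(
  rows=[
    [[0,0,-0.04,0],[0,0,-0.04,0],[0,0,-0.04,0]],
  ],
)

```text
clock: 6.7
ee_pos: [0.5185, -0.3651, 0.2978]
eef_rot: [0.009, 0.516, 0.856, 0.003]
wrist_force: [0.1, -0.7, -0.2]
opening: 0.0854
```

Emit:
carry_out(
  rows=[
    [[0,0,-0.01,0],[0,0,0,0]],
  ],
)

```text
clock: 6.9
ee_pos: [0.5195, -0.3663, 0.3116]
eef_rot: [0.012, 0.516, 0.856, 0.003]
wrist_force: [-0.1, -0.1, 0.2]
opening: 0.0855
```

Emit:
carry_out(
  rows=[
    [[0,0,0.015,0],[0,0,0.015,0],[0,0,0.015,0],[0,0,0.015,0]],
  ],
)

```text
clock: 7.3
ee_pos: [0.5203, -0.3662, 0.2441]
eef_rot: [0.01, 0.516, 0.856, 0.003]
wrist_force: [0.4, 0.4, -0.0]
opening: 0.0854
```

Emit:
carry_out(
  rows=[
    [[0,0,0,0],[0,0,0,0]],
  ],
)

```text
clock: 7.5
ee_pos: [0.5183, -0.3645, 0.2385]
eef_rot: [0.006, 0.516, 0.856, 0.004]
wrist_force: [0.1, -0.0, 0.9]
opening: 0.0855
```

```bash
python3 - <<'E'
from h import *
st(); print(tilt()); im=snap('wrist','w4'); print(fitbox('wrist',im,[.521,-.3665,.5],[-.032,-.006,.075],[.032,.006,.099],55), lm('wrist','holder'),lm('wrist','key'));print(go([.5215,-.367,.085]))
E
```

```text
t 7.5 pos [ 0.5183 -0.3645  0.2385] yaw 117.82 F [ 0.1 -0.   0.9] T [0.01 0.03 0.03] open 0.0855 q6 -1.22
[0.78 0.05]
(array([ 0.52202431, -0.36966174,  0.49716907]), np.float64(0.13427230046948357), np.int64(933)) [([0.5182, -0.3688, -0.0013], 0.8)] [([0.5232, -0.3712, 0.0428], 0.57)]
[-0.0018 -0.0007  0.1549]
```

Emit:
carry_out(
  rows=[
    [[-0.003,0,0.03,-0.7],[0,0,0.03,0],[0,0,0.03,0],[0,0,0.02,0],[0,0,0.015,0],[0,0,0.01,0],[0,0,0,0],[0,0,0,0]],
  ],
)

```text
clock: 8.45
ee_pos: [0.5269, -0.3719, 0.1073]
eef_rot: [0.014, 0.511, 0.86, 0.002]
wrist_force: [0.1, 0.2, 0.3]
opening: 0.0858
```

```bash
python3 - <<'E'
from h import *
st(); print(tilt(),go([.5215,-.3675,.084]))
E
```

```text
t 8.45 pos [ 0.5269 -0.3719  0.1073] yaw 118.54 F [0.1 0.2 0.3] T [0.01 0.02 0.02] open 0.0858 q6 -1.23
[ 1.46 -0.57] [ 0.007  -0.0031  0.0231]
```

Emit:
carry_out(
  rows=[
    [[0.0035,-0.0015,0.007,0],[0.0035,-0.0015,0.007,0],[0,0,0.006,0],[0,0,0.003,0]],
  ],
)

```text
clock: 8.85
ee_pos: [0.5224, -0.3682, 0.0854]
eef_rot: [0.016, 0.511, 0.86, 0.002]
wrist_force: [1.0, 0.3, -0.5]
opening: 0.0852
```

```bash
python3 - <<'E'
from h import *
st(); print(tilt(),go([.5215,-.3675,.084]))
E
```

```text
t 8.85 pos [ 0.5224 -0.3682  0.0854] yaw 118.54 F [ 1.   0.3 -0.5] T [-0.02 -0.03  0.03] open 0.0852 q6 -1.23
[ 1.67 -0.75] [ 0.0011 -0.0005  0.0014]
```

Emit:
carry_out(
  rows=[
    [[0,0,0,0],[0,0,0,0],[0,0,0,0],[0,0,0,0]],
  ],
  gripper=1,
  grip_force=60,
)

```text
clock: 9.25
ee_pos: [0.5225, -0.3683, 0.0851]
eef_rot: [0.016, 0.511, 0.86, 0.002]
wrist_force: [0.1, 0.6, -0.6]
opening: 0.0281
```

```bash
python3 - <<'E'
from h import *
st(); print(tilt())
E
```

```text
t 9.25 pos [ 0.5225 -0.3683  0.0851] yaw 118.54 F [ 0.1  0.6 -0.6] T [-0.03  0.01 -0.  ] open 0.0281 q6 -1.23
[ 1.66 -0.74]
```

Emit:
carry_out(
  rows=[
    [[0,0,0,0],[0,0,0,0],[0,0,0,0]],
  ],
)

```text
clock: 9.55
ee_pos: [0.5224, -0.368, 0.0855]
eef_rot: [0.016, 0.511, 0.86, 0.002]
wrist_force: [-1.3, -0.2, 0.8]
opening: 0.0111
```

```bash
python3 - <<'E'
from h import *
st(); print(tilt())
E
```

```text
t 9.55 pos [ 0.5224 -0.368   0.0855] yaw 118.55 F [-1.3 -0.2  0.8] T [0.18 0.24 0.03] open 0.0111 q6 -1.23
[ 1.65 -0.72]
```

Emit:
carry_out(
  rows=[
    [[0,0,-0.01,0],[0,0,-0.02,0],[0,0,-0.02,0],[0,0,-0.04,0],[0,0,-0.04,0],[0,0,-0.02,0],[0,0,0,0],[0,0,0,0]],
  ],
)

```text
clock: 10.35
ee_pos: [0.5171, -0.3659, 0.2428]
eef_rot: [0.015, 0.511, 0.859, 0.002]
wrist_force: [0.0, -0.3, -1.9]
opening: 0.011
```

```bash
python3 - <<'E'
from h import *
st(); print(tilt(),go([.528,.026,.20]))
E
```

```text
t 10.35 pos [ 0.5171 -0.3659  0.2428] yaw 118.52 F [ 0.  -0.3 -1.9] T [-0.01  0.05  0.  ] open 0.011 q6 -1.23
[ 1.59 -0.73] [0.34   0.196  0.0381]
```

Emit:
carry_out(
  rows=[
    [[0.03,0.018,0,0],[0.04,0.024,0,0],[0.042,0.0255,0,0],[0.042,0.0255,0,0],[0.042,0.0255,0,0],[0.042,0.0255,0,0],[0.03,0.018,0,0],[0.015,0.009,0,0]],
  ],
)

```text
clock: 11.15
ee_pos: [0.5268, -0.0278, 0.2256]
eef_rot: [0.007, 0.514, 0.858, 0.0]
wrist_force: [-0.2, -0.3, -1.5]
opening: 0.0114
```

Emit:
carry_out(
  rows=[
    [[0,0,0,8],[0,0,0,8],[0,0,0,7.8],[0,0,0,0],[0,0,0,0]],
  ],
)

```text
clock: 11.65
ee_pos: [0.5222, -0.0226, 0.2179]
eef_rot: [0.002, 0.681, 0.732, -0.001]
wrist_force: [1.0, 0.1, -1.4]
opening: 0.0113
```

```bash
python3 - <<'E'
from h import *
st(); print(tilt()); im=snap('wrist','w5'); 
for t in['cover_top','cover','rail','left_cover','right_cover','key_head','key_bar','key']: print(t,lm('wrist',t))
print(proj('wrist',[.532,.0255,.093]))
E
```

```text
t 11.65 pos [ 0.5222 -0.0226  0.2179] yaw 94.1 F [ 1.   0.1 -1.4] T [-0.02 -0.01 -0.01] open 0.0113 q6 -0.25
[ 0.04 -0.26]
cover_top []
cover [([0.5316, 0.025, 0.0453], 0.84)]
rail [([0.5354, 0.0258, 0.0], 0.95)]
left_cover [([0.5265, 0.1278, 0.0483], 0.89)]
right_cover [([0.541, -0.0724, 0.0452], 0.76)]
key_head []
key_bar [([0.523, -0.0247, 0.2201], 0.57)]
key [([0.5238, -0.0214, 0.1768], 0.9)]
[[332.42988359 213.76044615]]
```

View pics/w5.png

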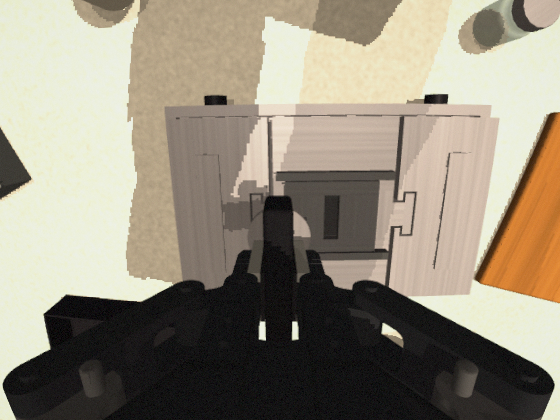

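The slot is clearly visible at columns 324-339 and rows 195-240. The key hangs from the gripper, and the board is at the right edge. Next I measure the slot and the line directions.

```bash
python3 - <<'E'
from h import *
im=cv2.imread('pics/w5.png'); g=cv2.cvtColor(im,6).astype(int)
print(g[216,300:400:2]); print(g[180:260:2,331]); 
m=(g<30).astype(np.uint8); m[:185]=0;m[250:]=0;m[:,:316]=0;m[:,348:]=0
n,l,s,c=cv2.connectedComponentsWithStats(m); i=1+np.argmax(s[1:,4]); print(s[i],c[i])
ct=max(cv2.findContours((l==i).astype(np.uint8),0,1)[0],key=len)[:,0]
P=topix('wrist',ct,.093)[:,:2]; print(cv2.minAreaRect(P.astype(np.float32)))
for n,a,z in[('guideT',[[278,175],[395,172]],.094),('seamR',[[402,118],[389,287]],.085),('seamL',[[270,118],[272,190]],.085),('railtop',[[166,107],[490,107]],.055),('guideB',[[300,253],[386,251]],.094)]:
    P=topix('wrist',a,z); d=P[1]-P[0]; print(n,P.round(4)[:,:2].tolist(),np.degrees(np.arctan2(d[1],d[0])).round(2))
E
```

```text
[150  89  81  81  81  79  79  84  78  81  79  82  55  44  42  43  44  42
  40  45  77  82  79  82  79  77  77  81  79  80  76  80  78  81  82  77
  84  80  91 170 164 163 172 173 170 185 195 195 194 192]
[69 80 84 82 79 85 82 78 49 42 44 44 45 42 43 42 43 44 43 40 44 41 42 46
 43 40 40 44 40 38 79 81 78 78 80 77 40 78 80 81]
[338 201   1   2   2] [338.  201.5]
((0.5206658244132996, 0.029017319902777672), (0.0008933564531616867, 0.0), -173.0530242919922)
guideT [[0.5011, -0.0242], [0.4914, 0.0739]] 95.62
seamR [[0.447, 0.0761], [0.605, 0.0916]] 5.59
seamL [[0.4554, -0.034], [0.5164, -0.0285]] 5.2
railtop [[0.4511, -0.132], [0.4278, 0.1718]] 94.38
guideB [[0.5706, 0.0005], [0.5635, 0.0782]] 95.22
```

```bash
cat >> h.py <<'E'
def slot(im,thr=62,z=.093,box=None):
    g=cv2.cvtColor(im,cv2.COLOR_RGB2GRAY); m=(g<thr).astype(np.uint8); a,b,c,d=box
    k=np.zeros_like(m); k[a:b,c:d]=1; m&=k
    n,l,s,c=cv2.connectedComponentsWithStats(m); i=1+np.argmax(s[1:,4])
    ct=max(cv2.findContours((l==i).astype(np.uint8),0,1)[0],key=len)[:,0]
    (x,y),wh,a=cv2.minAreaRect(topix('wrist',ct,z)[:,:2].astype(np.float32)); print('slot px',s[i],'at',x,y,wh,a); return x,y
E
python3 - <<'E'
from h import *
im=cv2.imread('pics/w5.png')[:,:,::-1]
x,y=slot(im,box=(188,248,316,348))
print('d',go([x,y,.2179]))
E
```

```text
slot px [323 195  17  44 639] at 0.5349888801574707 0.02461283653974533 (0.03961453214287758, 0.013014022260904312) 4.682309150695801
d [0.0465 0.0152 0.001 ]
```

Emit:
carry_out(
  rows=[
    [[0.025,0.008,0,-0.7],[0.0215,0.007,0,0],[0,0,0.015,0],[0,0,0.015,0],[0,0,0.015,0],[0,0,0.005,0],[0,0,0,0]],
  ],
)

```text
clock: 12.8
ee_pos: [0.5364, 0.026, 0.1687]
eef_rot: [0.004, 0.677, 0.736, 0.0]
wrist_force: [-0.8, 0.2, -0.7]
opening: 0.0111
```

```bash
python3 - <<'E'
from h import *
st(); print(tilt(),go([.535,.0246,.16])); im=snap('wrist','w6'); 
for t in['key_head','key_bar','key']: print(t,lm('wrist',t))
b=snap('scene');cv2.imwrite('pics/w6b.png',np.hstack([im[60:360,150:410],cv2.resize(b[140:260,230:376],(365,300),interpolation=2)])[:,:,::-1])
E
```

```text
t 12.8 pos [0.5364 0.026  0.1687] yaw 94.73 F [-0.8  0.2 -0.7] T [ 0.05 -0.01 -0.  ] open 0.0111 q6 -0.17
[ 0.36 -0.3 ] [-0.0013 -0.0016  0.0087]
key_head []
key_bar [([0.5375, 0.0271, 0.1747], 0.91)]
key [([0.5389, 0.0249, 0.1294], 0.86)]
```

View pics/w6b.png

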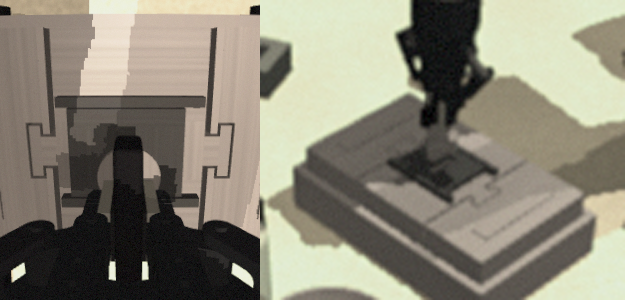

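```bash
python3 - <<'E'
from h import *
from scipy.optimize import least_squares
im=cv2.imread('pics/w6.png'); g=cv2.cvtColor(im,6)
for r in(205,212,220,228): print(r,g[r,238:264].tolist(),g[r,288:318].tolist())
print(g[185:215,300].tolist(), g[185:215,258].tolist())
t=np.linspace(0,6.283,200)
for z in(.128,.133):
    p=proj('wrist',np.c_[.5364+.018*np.cos(t),.026+.018*np.sin(t),0*t+z]); print(z,p[:,0].min(),p[:,0].max(),p[:,1].min(),p[:,1].max(), p[:,1][p[:,0].argmin()],p[:,1][p[:,0].argmax()], 'scale',proj('wrist',[[.5364,.026,z],[.5364,.027,z]])[:,0])
E
```

```text
205 [71, 76, 72, 71, 70, 70, 73, 63, 59, 58, 60, 57, 57, 57, 57, 61, 57, 56, 53, 41, 45, 42, 40, 45, 43, 42] [8, 8, 10, 29, 58, 77, 79, 83, 80, 79, 78, 82, 81, 79, 76, 79, 80, 80, 84, 84, 81, 82, 78, 82, 82, 79, 82, 81, 79, 80]
212 [58, 62, 61, 49, 43, 52, 59, 60, 59, 61, 62, 56, 59, 57, 55, 47, 42, 42, 45, 46, 55, 62, 69, 77, 65, 29] [26, 21, 21, 29, 45, 118, 163, 149, 120, 82, 78, 80, 82, 78, 77, 80, 81, 80, 82, 82, 78, 83, 81, 81, 81, 82, 79, 84, 79, 82]
220 [48, 45, 38, 43, 47, 48, 39, 41, 47, 40, 44, 45, 45, 47, 68, 81, 90, 91, 90, 92, 92, 92, 89, 90, 74, 25] [36, 29, 29, 25, 43, 121, 172, 172, 173, 173, 168, 166, 167, 168, 168, 166, 145, 106, 84, 81, 79, 79, 80, 81, 80, 80, 77, 78, 77, 81]
228 [44, 48, 46, 44, 42, 41, 43, 42, 42, 40, 60, 83, 93, 88, 92, 90, 92, 90, 94, 95, 92, 93, 91, 89, 76, 43] [36, 26, 29, 25, 35, 118, 171, 170, 172, 172, 171, 167, 168, 167, 172, 171, 168, 169, 170, 166, 146, 90, 44, 40, 42, 42, 46, 44, 47, 42]
[78, 79, 80, 80, 79, 79, 80, 80, 78, 82, 78, 81, 76, 79, 80, 82, 80, 79, 76, 79, 81, 78, 79, 77, 78, 81, 81, 82, 80, 83] [57, 47, 39, 47, 42, 42, 45, 42, 46, 43, 42, 42, 43, 42, 41, 43, 44, 42, 42, 42, 45, 45, 44, 46, 45, 44, 40, 55, 64, 69]
0.128 246.97153762720188 307.85392707071543 205.10373979584247 261.9983969139859 233.50763165011648 233.87277879949335 scale [277.39309311 279.07893367]
0.133 246.06176181641214 308.6127252663883 207.55991961482877 265.8192757801691 236.66908412572647 237.04802015606825 scale [277.31649255 279.04857064]
```

Emit:
carry_out(
  rows=[
    [[-0.002,-0.0006,0,0],[0,0,0.006,0],[0,0,0.004,0],[0,0,0,0]],
  ],
)

```text
clock: 13.45
ee_pos: [0.5375, 0.0233, 0.16]
eef_rot: [0.006, 0.678, 0.735, 0.001]
wrist_force: [-0.1, -0.3, -1.4]
opening: 0.011
```

```bash
python3 - <<'E'
from h import *
st(); print(tilt(),go([.535,.0246,.16]))
E
```

```text
t 13.45 pos [0.5375 0.0233 0.16  ] yaw 94.69 F [-0.1 -0.3 -1.4] T [-0.02  0.05  0.07] open 0.011 q6 -0.17
[ 0.6  -0.32] [ 0.0015 -0.0024  0.    ]
```

Emit:
carry_out(
  rows=[
    [[0.0006,-0.0018,0.003,0],[0,-0.0003,0.003,0],[0,0,0.002,0],[0,0,0,0]],
  ],
)

```text
clock: 13.85
ee_pos: [0.5349, 0.0238, 0.151]
eef_rot: [0.005, 0.678, 0.735, 0.001]
wrist_force: [0.5, 1.3, -0.9]
opening: 0.011
```

```bash
python3 - <<'E'
from h import *
st(); print(tilt(),go([.535,.0246,.16])-[.0008,-.001,0])
E
```

```text
t 13.85 pos [0.5349 0.0238 0.151 ] yaw 94.7 F [ 0.5  1.3 -0.9] T [0.05 0.05 0.03] open 0.011 q6 -0.17
[ 0.55 -0.32] [-0.0001  0.0012 -0.009 ]
```

Emit:
carry_out(
  rows=[
    [[0,0.0005,0.004,0],[0,0,0.004,0],[0,0,0.004,0],[0,0,0,0]],
  ],
)

```text
clock: 14.25
ee_pos: [0.5357, 0.0238, 0.1379]
eef_rot: [0.005, 0.677, 0.736, 0.001]
wrist_force: [-0.4, 0.1, -1.7]
opening: 0.0108
```

```bash
python3 - <<'E'
from h import *
st(); print(tilt(),go([.535,.0246,.134])-[.0008,-.001,0])
E
```

```text
t 14.25 pos [0.5357 0.0238 0.1379] yaw 94.7 F [-0.4  0.1 -1.7] T [-0.    0.    0.07] open 0.0108 q6 -0.17
[ 0.56 -0.32] [0.     0.0003 0.0039]
```

Free so far. I'll go on until the collar seats.

Emit:
carry_out(
  rows=[
    [[0,0,0.002,0],[0,0,0.0015,0],[0,0,0,0],[0,0,0,0]],
  ],
)

```text
clock: 14.65
ee_pos: [0.5358, 0.0238, 0.134]
eef_rot: [0.005, 0.677, 0.736, 0.001]
wrist_force: [0.1, -0.1, -1.1]
opening: 0.0116
```

```bash
python3 - <<'E'
from h import *
st(); print(tilt())
E
```

```text
t 14.65 pos [0.5358 0.0238 0.134 ] yaw 94.7 F [ 0.1 -0.1 -1.1] T [-0.01  0.02 -0.01] open 0.0116 q6 -0.17
[ 0.55 -0.32]
```

Emit:
carry_out(
  rows=[
    [[0,0,0,-8],[0,0,0,-8],[0,0,0,-8],[0,0,0,-8],[0,0,0,-8],[0,0,0,-8],[0,0,0,0]],
  ],
)

```text
clock: 15.35
ee_pos: [0.5359, 0.0242, 0.1347]
eef_rot: [0.006, 0.304, 0.953, -0.001]
wrist_force: [-0.6, 0.5, -2.5]
opening: 0.0111
```

```bash
python3 - <<'E'
from h import *
st(); print(tilt())
E
```

```text
t 15.35 pos [0.5359 0.0242 0.1347] yaw 144.57 F [-0.6  0.5 -2.5] T [ 0.01 -0.01  0.04] open 0.0111 q6 -1.04
[ 0.59 -0.27]
```

Turned 50° with no resistance. 40° more to go.

Emit:
carry_out(
  rows=[
    [[0,0,0,-8],[0,0,0,-8],[0,0,0,-8],[0,0,0,-8],[0,0,0,-7],[0,0,0,0]],
  ],
)

```text
clock: 15.95
ee_pos: [0.5351, 0.0251, 0.1348]
eef_rot: [0.004, -0.031, 1.0, -0.002]
wrist_force: [-0.6, 0.9, -1.3]
opening: 0.0109
```

```bash
python3 - <<'E'
from h import *
st(); print(tilt())
E
```

```text
t 15.95 pos [0.5351 0.0251 0.1348] yaw -176.47 F [-0.6  0.9 -1.3] T [0.09 0.02 0.02] open 0.0109 q6 -1.72
[ 0.52 -0.17]
```

Emit:
carry_out(
  rows=[
    [[0,0,0,-1.2],[0,0,-0.002,0],[0,0,-0.002,0],[0,0,-0.003,0],[0,0,-0.003,0],[0,0,0,0]],
  ],
  grip_force=100,
)

```text
clock: 16.55
ee_pos: [0.5339, 0.025, 0.1446]
eef_rot: [0.003, -0.034, 0.999, -0.002]
wrist_force: [0.7, 0.4, -7.0]
opening: 0.0108
```

```bash
python3 - <<'E'
from h import *
st(); print(tilt())
E
```

```text
t 16.55 pos [0.5339 0.025  0.1446] yaw -176.12 F [ 0.7  0.4 -7. ] T [-0.   -0.02 -0.02] open 0.0108 q6 -1.73
[ 0.37 -0.18]
```

Emit:
carry_out(
  rows=[
    [[-0.001,0,-0.004,0],[-0.0006,0,-0.005,0],[-0.0006,0,-0.005,0],[-0.0005,0,-0.005,0]],
  ],
)

```text
clock: 16.95
ee_pos: [0.5362, 0.0253, 0.1645]
eef_rot: [0.003, -0.033, 0.999, -0.002]
wrist_force: [0.1, 0.1, -5.8]
opening: 0.0103
```

```bash
python3 - <<'E'
from h import *
st(); print(tilt())
E
```

```text
t 16.95 pos [0.5362 0.0253 0.1645] yaw -176.16 F [ 0.1  0.1 -5.8] T [ 0.01 -0.06 -0.  ] open 0.0103 q6 -1.73
[ 0.3  -0.18]
```

Emit:
carry_out(
  rows=[
    [[0,0,-0.005,0],[0,0,-0.006,0],[0,0,-0.006,0],[0,0,-0.008,0],[0,0,-0.01,0],[0,0,-0.015,0],[0,0,0,0]],
  ],
)

```text
clock: 17.65
ee_pos: [0.5365, 0.0254, 0.2202]
eef_rot: [0.004, -0.033, 0.999, -0.002]
wrist_force: [1.1, -0.2, -7.5]
opening: 0.0108
```

```bash
python3 - <<'E'
from h import *
st(); print(tilt()); snap('scene','s2'); 
for t in('left_cover','right_cover','cover','board'): print(lm('scene',t))
b=cv2.imread('pics/s2.png'); cv2.imwrite('pics/s2c.png',cv2.resize(b[120:345,200:470],(600,500),interpolation=2))
E
```

```text
t 17.65 pos [0.5365 0.0254 0.2202] yaw -176.16 F [ 1.1 -0.2 -7.5] T [-0.04 -0.18  0.02] open 0.0108 q6 -1.72
[ 0.42 -0.2 ]
[([0.5249, 0.1212, 0.0498], 0.93)]
[([0.5353, -0.0715, 0.0437], 0.93)]
[([0.5301, 0.0239, 0.1286], 0.61), ([0.7753, -0.204, 0.0007], 0.22)]
[([0.5403, 0.351, -0.0015], 0.75)]
```

View pics/s2c.png

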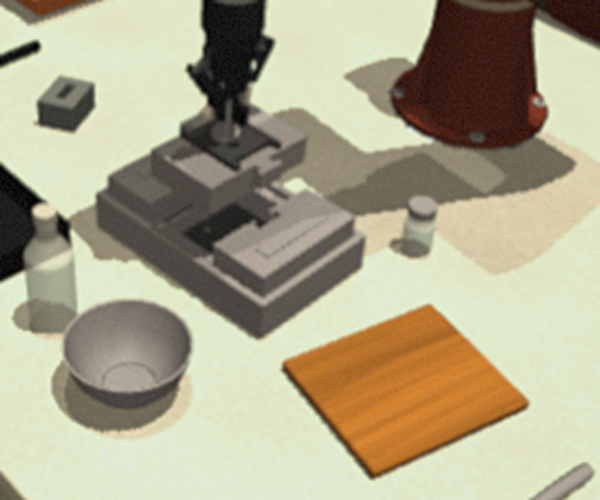

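The cover hangs level and clear, and its neighbours are still in place. Next I measure the slot offset from picture w5, and the board pose from the board's corners.

```bash
python3 - <<'E'
from h import *
c=np.array([[283,367],[430,305],[528,404],[373,476]])/2.2222+[200,120]
# refine board corners by colour mask in scene & top
for cam,f in(('scene','s2'),('top','top0')):
    im=cv2.imread(f'pics/{f}.png'); hsv=cv2.cvtColor(im,40)
    m=((hsv[...,0]>5)&(hsv[...,0]<22)&(hsv[...,1]>150)&(hsv[...,2]>60)).astype(np.uint8)
    ctr=proj(cam,[.542,.3525,.015])[0].astype(int)
    m=cv2.morphologyEx(m,cv2.MORPH_CLOSE,np.ones((5,5))); n,l=cv2.connectedComponents(m); l=(l==l[ctr[1],ctr[0]]).astype(np.uint8)
    ct=max(cv2.findContours(l,0,1)[0],key=len)[:,0]
    P=topix(cam,ct,.015)[:,:2].astype(np.float32); print(cam,l.sum(),cv2.minAreaRect(P))
P=topix('scene',c,.015)[:,:2].astype(np.float32); print('corners',P,cv2.minAreaRect(P))
# w5 pose
s=read_state(); E=np.array(viewer.camera_info('wrist')['extrinsics'])
def T(p,q): M=np.eye(4); M[:3,:3]=R.from_quat(q,scalar_first=True).as_matrix(); M[:3,3]=p; return M
Eo=E@T(s['ee_pos'],s['eef_rot'])@np.linalg.inv(T([.5222,-.0226,.2179],[.002,.681,.732,-.001]))
I=dict(viewer.camera_info('wrist')); I['extrinsics']=Eo; viewer.camera_info=lambda n:I
a=np.radians(4.9)
u=np.array([-np.sin(a),np.cos(a)])
for n,p,z in[('slot',[331.5,217],.093),('plateR',[378,217],.093),('tabR_end',[414,213],.085),('tabL_end',[251,206],.085),('seamR',[402,118],.085),('seamL',[269,118],.085),('railR',[490,107],.055),('railL',[166,107],.055)]:
    w=topix('wrist',[p],z)[0,:2]; print(n,w.round(4),'v',round(float((w-[.535,.0246])@u),4))
im=cv2.imread('pics/w5.png');g=cv2.cvtColor(im,6)
print('row130 left',g[130,258:282].tolist(),'right',g[130,390:412].tolist()); print('row212 R',g[212,375:420].tolist()); print('row 206 L',g[206,244:264].tolist())
E
```

```text
scene 4595 ((0.5462942123413086, 0.3561180830001831), (0.1892566680908203, 0.21857765316963196), 78.45674133300781)
top 2855 ((0.5409103035926819, 0.3545153737068176), (0.18647558987140656, 0.21770255267620087), 78.76042175292969)
corners [[0.6355108  0.24965832]
 [0.41998318 0.28698796]
 [0.45880425 0.46960855]
 [0.6709939  0.4278235 ]] ((0.5454885959625244, 0.35740575194358826), (0.18668018281459808, 0.21906977891921997), 78.85968780517578)
slot [0.5329 0.0227] v -0.0017
plateR [0.53   0.0634] v 0.0391
tabR_end [0.5262 0.0988] v 0.0747
tabL_end [ 0.5305 -0.0483] v -0.0722
seamR [0.4451 0.0732] v 0.0561
seamL [ 0.4539 -0.0372] v -0.0547
railR [0.4256 0.1687] v 0.1529
railL [ 0.45  -0.134] v -0.1507
row130 left [219, 216, 215, 221, 223, 224, 224, 225, 216, 165, 76, 86, 98, 135, 198, 223, 223, 222, 222, 223, 221, 222, 222, 222] right [185, 183, 181, 183, 183, 183, 180, 184, 158, 56, 54, 60, 68, 136, 177, 181, 180, 180, 179, 174, 171, 174]
row212 R [80, 82, 116, 169, 168, 165, 164, 164, 170, 172, 177, 174, 171, 171, 170, 172, 171, 165, 181, 188, 189, 188, 189, 190, 188, 189, 189, 190, 190, 191, 193, 193, 191, 191, 191, 189, 185, 145, 63, 111, 175, 191, 191, 191, 192]
row 206 L [90, 89, 90, 93, 91, 82, 58, 50, 74, 91, 90, 91, 90, 91, 91, 93, 91, 92, 96, 76]
```

Emit:
carry_out(
  rows=[
    [[-0.001,0.015,-0.002,0],[-0.002,0.025,-0.002,0],[-0.0025,0.03,-0.002,0],[-0.003,0.035,-0.002,0],[-0.003,0.035,-0.002,0],[-0.003,0.035,-0.002,0],[-0.003,0.035,0,0],[-0.003,0.035,0,0]],
  ],
)

```text
clock: 18.7
ee_pos: [0.5368, 0.28, 0.2248]
eef_rot: [-0.002, -0.03, 1.0, -0.002]
wrist_force: [1.3, -0.1, -7.7]
opening: 0.0106
```

Emit:
carry_out(
  rows=[
    [[-0.002,0.03,0,0],[-0.002,0.022,0,0],[-0.001,0.012,0,4],[0,0.006,0,4],[0,0,0,4],[0,0,0,4.2],[0,0,0,0]],
  ],
)

```text
clock: 19.4
ee_pos: [0.5316, 0.3639, 0.2186]
eef_rot: [-0.006, 0.111, 0.994, -0.003]
wrist_force: [1.0, 0.7, -5.9]
opening: 0.0108
```

```bash
python3 - <<'E'
from h import *
st(); print(tilt(),go([.5425,.3515,.15])); snap('scene'); snap('top');snap('wrist')
for c in('scene','top','wrist'):
  for t in('cover','cover_top','key'): print(c,t,lm(c,t))
E
```

```text
t 19.4 pos [0.5316 0.3639 0.2186] yaw 167.2 F [ 1.   0.7 -5.9] T [-0.   -0.03  0.02] open 0.0108 q6 -0.86
[-0.7  -0.24] [-0.0141 -0.0092  0.0685]
scene cover [([0.5237, 0.3603, 0.128], 0.92)]
scene cover_top []
scene key [([0.5281, 0.3577, 0.1785], 0.61)]
top cover [([0.5304, 0.3661, 0.1297], 0.55)]
top cover_top [([0.5259, 0.3662, 0.1734], 0.74)]
top key []
wrist cover [([0.5256, 0.3602, 0.1285], 0.75)]
wrist cover_top []
wrist key [([0.5338, 0.36, 0.1761], 0.9)]
```

Emit:
carry_out(
  rows=[
    [[-0.007,-0.004,0.01,-0.4],[-0.007,-0.004,0.015,0],[0,0,0.015,0],[0,0,0.015,0],[0,0,0.015,0],[0,0,0.01,0],[0,0,0.004,0],[0,0,0,0]],
  ],
)

```text
clock: 20.8
ee_pos: [0.5462, 0.3483, 0.1285]
eef_rot: [-0.005, 0.107, 0.994, -0.003]
wrist_force: [-0.0, 0.5, -5.9]
opening: 0.0106
```

```bash
python3 - <<'E'
from h import *
st(); print(tilt(),go([.5435,.353,.107])); snap('scene','s3'); a=snap('top','t3');w=snap('wrist','w7')
for c in('scene','top','wrist'):
  for t in('cover','cover_top','board'): print(c,t,lm(c,t))
b=cv2.imread('pics/s3.png')[180:350,290:470]
cv2.imwrite('pics/s3c.png',np.hstack([cv2.resize(b,(380,360),interpolation=2),cv2.resize(cv2.imread('pics/w7.png'),(420,315))[:, :] if 0 else cv2.resize(cv2.imread('pics/w7.png'),(420,360))]))
E
```

```text
t 20.8 pos [0.5462 0.3483 0.1285] yaw 167.72 F [-0.   0.5 -5.9] T [ 0.03 -0.02  0.03] open 0.0106 q6 -0.9
[-0.61 -0.29] [0.0034 0.0041 0.0215]
scene cover [([0.541, 0.3484, 0.0358], 0.92)]
scene cover_top [([0.5425, 0.3515, 0.0831], 0.97)]
scene board [([0.7756, -0.203, 0.0012], 0.71), ([0.5417, 0.3527, 0.0023], 0.6)]
top cover [([0.5453, 0.349, 0.0353], 0.73)]
top cover_top [([0.539, 0.3502, 0.0876], 0.78)]
top board [([0.5379, 0.3537, 0.0727], 0.37), ([0.5391, 0.3489, 0.0839], 0.19)]
wrist cover []
wrist cover_top []
wrist board []
```

View pics/s3c.png

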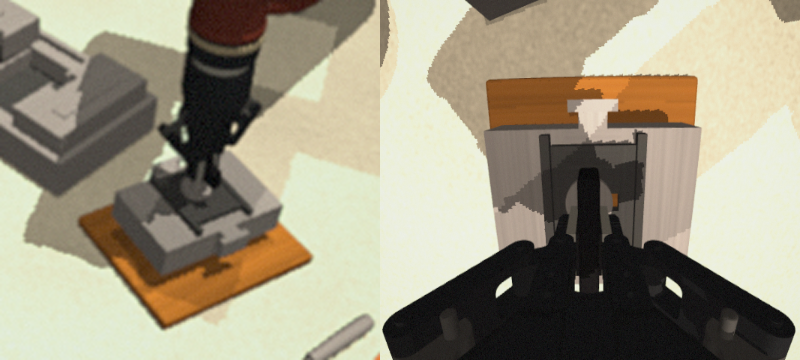

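Emit:
carry_out(
  rows=[
    [[0.0025,0.0036,0.004,0],[0,0,0.004,0],[0,0,0.004,0],[0,0,0.003,0],[0,0,0.002,0],[0,0,0,0]],
  ],
)

```text
clock: 22.0
ee_pos: [0.544, 0.3531, 0.1103]
eef_rot: [-0.005, 0.107, 0.994, -0.003]
wrist_force: [-0.1, 0.1, -6.5]
opening: 0.0106
```

```bash
python3 - <<'E'
from h import *
st(); print(tilt(),go([.5435,.353,.107]))
E
```

```text
t 22.0 pos [0.544  0.3531 0.1103] yaw 167.73 F [-0.1  0.1 -6.5] T [-0.02 -0.08 -0.03] open 0.0106 q6 -0.89
[-0.59 -0.27] [ 0.0004 -0.0002  0.0033]
```

Emit:
carry_out(
  rows=[
    [[0,0,0.0015,0],[0,0,0.0015,0],[0,0,0.0015,0],[0,0,0,0]],
  ],
)

```text
clock: 22.4
ee_pos: [0.5443, 0.3529, 0.1061]
eef_rot: [-0.004, 0.107, 0.994, -0.003]
wrist_force: [-1.4, -0.6, -5.4]
opening: 0.0103
```

```bash
python3 - <<'E'
from h import *
st(); print(tilt(),go([.5435,.353,.107]))
E
```

```text
t 22.4 pos [0.5443 0.3529 0.1061] yaw 167.72 F [-1.4 -0.6 -5.4] T [ 0.04  0.1  -0.03] open 0.0103 q6 -0.89
[-0.54 -0.27] [ 0.0008 -0.0001 -0.0009]
```

Emit:
carry_out(
  rows=[
    [[0,0,0.001,0],[0,0,0.001,0],[0,0,0,0]],
  ],
)

```text
clock: 22.7
ee_pos: [0.5454, 0.3536, 0.1053]
eef_rot: [-0.003, 0.107, 0.994, -0.002]
wrist_force: [0.3, 0.1, -0.8]
opening: 0.0103
```

```bash
python3 - <<'E'
from h import *
st()
E
```

```text
t 22.7 pos [0.5454 0.3536 0.1053] yaw 167.72 F [ 0.3  0.1 -0.8] T [ 0.01 -0.04  0.05] open 0.0103 q6 -0.89
```

The cover is resting on the board. I'll lower the key until its collar sits on the plate.

Emit:
carry_out(
  rows=[
    [[0.001,0,0.001,0],[0,0,0.001,0],[0,0,0.0005,0],[0,0,0,0]],
  ],
)

```text
clock: 23.1
ee_pos: [0.5449, 0.3541, 0.1037]
eef_rot: [-0.002, 0.107, 0.994, -0.001]
wrist_force: [-0.7, 0.0, -0.8]
opening: 0.0106
```

```bash
python3 - <<'E'
from h import *
st(); snap('scene'); snap('top')
for c in('scene','top'):
  for t in('cover','cover_top'): print(c,t,lm(c,t))
E
```

```text
t 23.1 pos [0.5449 0.3541 0.1037] yaw 167.72 F [-0.7  0.  -0.8] T [-0.    0.03 -0.01] open 0.0106 q6 -0.89
scene cover [([0.5375, 0.352, 0.0154], 0.9)]
scene cover_top [([0.5426, 0.3564, 0.0616], 0.9), ([0.5426, 0.3501, 0.0627], 0.24)]
top cover [([0.5401, 0.355, 0.0132], 0.74), ([0.5774, -0.5617, -0.0024], 0.72)]
top cover_top [([0.5395, 0.3561, 0.0632], 0.89), ([0.5405, 0.3553, 0.0157], 0.57)]
```

Emit:
carry_out(
  rows=[
    [[0,0,0.0008,0],[0,0,0,0]],
  ],
)

```text
clock: 23.6
ee_pos: [0.545, 0.3542, 0.1037]
eef_rot: [-0.002, 0.107, 0.994, -0.001]
wrist_force: [-0.3, 0.6, -1.5]
opening: 0.0104
```

Emit:
carry_out(
  rows=[
    [[0,0,0,0],[0,0,0,0],[0,0,0,0],[0,0,0,0],[0,0,0,0]],
  ],
  gripper=-1,
)

```text
clock: 24.1
ee_pos: [0.5455, 0.3544, 0.1036]
eef_rot: [-0.002, 0.107, 0.994, -0.001]
wrist_force: [-0.3, 0.1, 1.1]
opening: 0.0815
```

Emit:
carry_out(
  rows=[
    [[0,0,-0.01,0],[0,0,-0.02,0],[0,0,-0.03,0],[0,0,-0.04,0],[0,0,-0.03,0],[0,0,-0.01,0],[0,0,0,0]],
  ],
)

```text
clock: 24.8
ee_pos: [0.5454, 0.3543, 0.2515]
eef_rot: [-0.002, 0.107, 0.994, -0.001]
wrist_force: [-0.6, 0.4, -1.3]
opening: 0.085
```

```bash
python3 - <<'E'
from h import *
st(); snap('scene','s4'); a=snap('top','t4');w=snap('wrist','w8')
for c in('scene','wrist'):
  for t in('cover','key','board','left_cover','right_cover'): print(c,t,lm(c,t))
b=cv2.imread('pics/s4.png')[180:350,200:470]
cv2.imwrite('pics/s4c.png',np.hstack([cv2.resize(b,(400,300),interpolation=2),cv2.resize(cv2.imread('pics/w8.png'),(400,300))]))
E
```

```text
t 24.8 pos [0.5454 0.3543 0.2515] yaw 167.72 F [-0.6  0.4 -1.3] T [ 0.04 -0.02  0.01] open 0.085 q6 -0.89
scene cover [([0.5417, 0.3517, 0.0173], 0.76)]
scene key [([0.5446, 0.35, 0.0638], 0.66)]
scene board [([0.3357, 0.1893, 0.0016], 0.45)]
scene left_cover [([0.5271, 0.1209, 0.045], 0.79), ([0.7906, 0.0021, 0.0001], 0.19)]
scene right_cover [([0.5371, -0.0689, 0.047], 0.87), ([0.7824, 0.1466, -0.0009], 0.6)]
wrist cover [([0.54, 0.3537, 0.0153], 0.91)]
wrist key [([0.5478, 0.3483, 0.0649], 0.81)]
wrist board []
wrist left_cover []
wrist right_cover []
```

View pics/s4c.png

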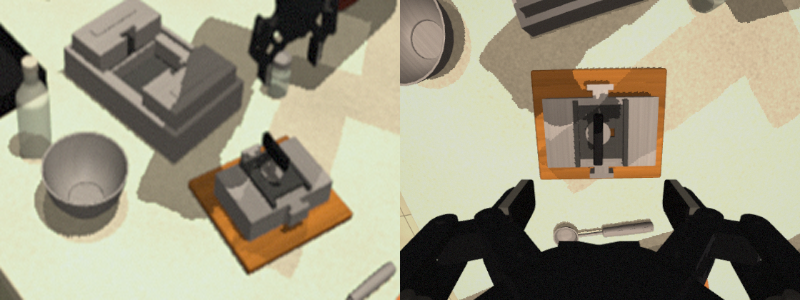

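The cover lies on the board with the key standing in it, bar across the slot. Before handing in I check centring and squareness numerically.

```bash
python3 - <<'E'
from h import *
im=cv2.imread('pics/w8.png'); hsv=cv2.cvtColor(im,40)
ang=lambda r: r
m=((hsv[...,0]>3)&(hsv[...,0]<18)&(hsv[...,1]>140)).astype(np.uint8)
n,l,s,c=cv2.connectedComponentsWithStats(m); 
sel=[i for i in range(1,n) if s[i,4]>60 and 170<s[i,0]<480 and s[i,1]<260]; print(s[sel])
pt=np.argwhere(np.isin(l,sel))[:,::-1]; h=cv2.convexHull(pt.astype(np.int32))[:,0]
rb=cv2.minAreaRect(topix('wrist',h,.015)[:,:2].astype(np.float32)); print('board',rb)
# non-orange pixels inside the board hull = cover
k=np.zeros_like(m); cv2.fillConvexPoly(k,h.astype(np.int32),1); k=cv2.erode(k,np.ones((5,5)))&(1-m)
k=cv2.morphologyEx(k,cv2.MORPH_OPEN,np.ones((31,31))); ct=max(cv2.findContours(k,0,1)[0],key=len)[:,0]
print('px',ct.min(0),ct.max(0)); rc=cv2.minAreaRect(topix('wrist',ct,.055)[:,:2].astype(np.float32)); print('cover',rc)
print(fitbox('wrist',im[:,:,::-1],[.546,.35,np.radians(78.5)],[-.032,-.006,.063+.03],[.032,.006,.063+.054],45))
st()
x=cv2.imread('pics/w8.png')[80:270,170:390]; cv2.imwrite('pics/w8c.png',cv2.resize(x,(695,600),interpolation=2))
E
```

```text
[[  183    95   190   156 11016]]
board ((0.5428059697151184, 0.3523654341697693), (0.1877068430185318, 0.21752463281154633), 78.69549560546875)
px [201 135] [360 234]
cover ((0.5416591167449951, 0.35519468784332275), (0.10799778997898102, 0.1708337366580963), 78.76517486572266)
(array([0.54543687, 0.34927849, 1.3554173 ]), np.float64(0.35681965093729795), np.int64(1470))
t 25.45 pos [0.5446 0.3539 0.2495] yaw 167.72 F [ 0.1 -0.  -0.7] T [ 0.01 -0.01  0.01] open 0.0853 q6 -0.89
```

View pics/w8c.png

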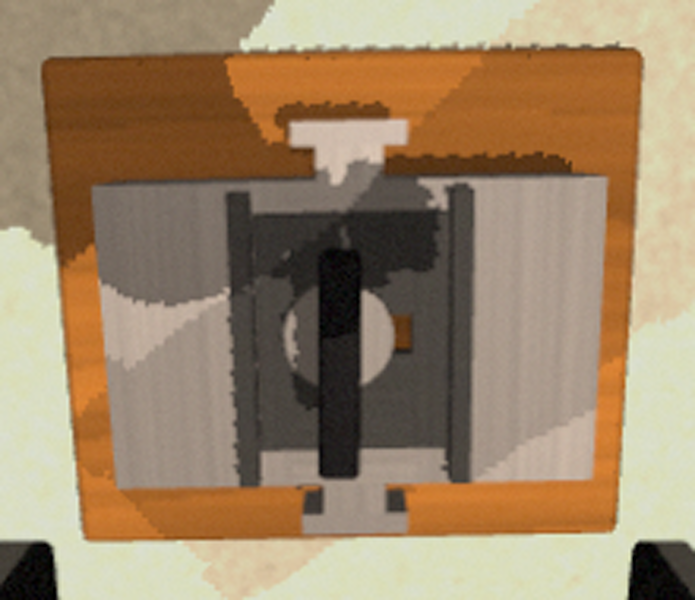

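```bash
python3 -c "
from station import ticket; print(ticket.close_job())"
```

```text
the job is handed in; nothing more can be done
None
```

The job is done and handed in, at about 25 s of the 64 s allowed. The middle cover lies on the board with the key standing locked across its slot.

- **Sequence:** I took the key from its holder and passed its head through the slot without resistance. After a 90° turn I lifted the cover straight up; the wrist then read about 6–7 N, the weight of cover and key. I set it down softly, lowered the key onto the plate, let go and backed off upward.
- **Placement:** In the last wrist picture the cover's centre is about 3 mm from the board's centre and its angle matches the board's to about 0.1°.
- **Key:** Its handle bar stands across the slot, with the collar on the plate.
- **Neighbouring covers:** In the final scene picture both still sit in the rail. Their estimated positions match those from before the lift to within the network's error of a few mm.

Three checks were less clean:
- **First grasp:** My first grip on the key was too high and tilted about 1.9°, so I let go and gripped it again.
- **Final key fit:** My box-model fit of the key's bar in the last picture was poor (36% mismatch), so the bar's position across the slot rests mainly on looking at the picture. The fit's angle did agree with the bar standing across the slot.
- **Cover position:** The network's estimates of where the cover was differed from my own slot measurement by 2–3 mm in places, so I used a value between the two.

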